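# Clip the key's snap hook onto the ring of the key stand

## Robot

A 7-joint arm with a two-finger parallel gripper is mounted at the origin on the work surface; the furniture and walls round the work are solid. World frame = base frame: x ahead of the robot, y to its left, z up, the work surface at z = 0. Lengths are in m, angles in degrees, forces in N, time in s.
With the tool pointing down it reaches from about 0.35 to 0.775 m from the base axis. Payload 3.1 kg.
Tool frame: the origin (TCP) lies on the centre line of the jaws, within the pads' length; the fingertips stand 17 mm ahead of it and the grasp point (between the pads) lies 2 mm behind it (robot.tip_reach is the distance from the TCP to the fingertips, in m); z points along the fingers, y is the line along which they close (so a half turn about z gives the same grasp; the last joint's range is limited). The gripper opens to 85 mm and grips with 20 to 120 N. Pads are 22 mm wide; open, the fingers measure 114 mm over their backs; the gripper's body (76 mm by 85 mm) begins 54 mm behind the grasp point. The pads swing forward as they close: fully open they stand 13 mm farther back than shut.
Start: joints at [-71.087, 17.813, 0.802, 86.603, -0.252, 75.585, -1.558], TCP at [0.2, 0.512, 0.248] pointing down, gripper open.
Joint ranges: [-154.91, 154.91], [-16.99, 109.72], [-72.82, 74.43], [7.12, 147.25], [-82.49, 262.49], [11.32, 116.49], [-174.64, 174.64]. Speed limits (degrees/s): [159.86, 159.86, 180, 180, 180, 180, 180].

## Interface

Orientations are given as [roll, pitch, yaw] about the fixed x, y, z axes, in that order (R = Rz(yaw) Ry(pitch) Rx(roll)).
In Python, from station import robot, fingers, vision, workorder, recognise gives the robot as it stands. Calls block until the motion is done:
- robot.move_to(position, orientation): joint-space move of the TCP to a pose.
- robot.line_to(position, orientation=None, velocity=0.15, f_stop=None): straight line of the TCP; orientation=None keeps the orientation; velocity is the mean speed in m/s. With f_stop (N) it stops when the force on the tool has changed by that much, and returns True; else False.
- robot.move_j(angles): joint-space move.
- fingers.gripper_to(opening, force=None): opening from 0.0 (shut) to 1.0 (fully open); force is the grip in N (None keeps the last); returns when the fingers have stopped.
- robot.pause(seconds).
- robot.inverse_kinematics(position, orientation): joint angles nearest the present ones, or None.
- vision.grab_frame(name): name is "scene" or "top" or "wrist"; returns the picture (400x640x3 uint8, red, green, blue); there is no depth.
- vision.calibration(name): a dict with "mtx" (3x3 intrinsics, pixels), "extrinsics" (4x4, takes a point from world to camera coordinates); the wrist camera has in their place "T_tool_cam" (4x4, takes a point from camera to tool coordinates, whose origin is the TCP and whose axes are the flange's). Camera axes: x right, y up, looking along -z (the intrinsics and any distortion apply to the point x, -y, -z); pixel columns grow to the right and rows downward; lengths in m; the calibration is good to about 2 mm. The wrist camera is an equidistant fisheye: a pixel r from the principal point sees the ray r / f radians off the axis. A picture is of the moment at which its call begins: read the wrist's pose just before it. calibration takes no time and is no camera call.
A pose or a line that the arm cannot do raises robot.PlanningError and nothing moves.
- workorder.close_job(): hands the job in; it is judged then, once.
Trained networks look in the newest picture that a camera, given by its name, has taken for a name from the list of things; names that differ only in an ending like _2 or _b are one class to them, and where a whole thing is asked for, a point or a joint stands for the part that bears it (a point fixed in the world has none). Each returns a list of dicts, best first, with "p" (0 to 1); they miss things now and then, are a little off and sometimes report something else, mostly with a low value. They report only what shows in the picture. A call takes as long as a camera call. They do not tell look-alikes from the thing itself.
- recognise(label, camera): "rect" ([centre column, centre row, width, height] in pixels, round what is visible of it).
Readings, each from a call of its own:
- robot.current_time_s(): time.
- robot.current_joint_positions(): joint angles.
- robot.current_dq(): joint speeds.
- robot.current_joint_torque(): joint torques, N m.
- robot.current_tool_pos(): TCP position.
- robot.current_eef_rot(): TCP orientation.
- robot.current_contact_force(): force on the tool from outside, world axes, zero at the start.
- robot.current_torque(): the same for the moment, N m.
- robot.current_finger_gap(): opening from 0.0 (shut) to 1.0 (fully open).
- robot.current_gripper_force(): force on a finger pad.
Only numpy, scipy, OpenCV 4.12 (cv2) and the standard library are available. Lean on these libraries where they do the work, as an engineer would, in place of code of your own. Each camera call takes 0.05 s, during which the arm holds its last target. There are 200 camera calls.

## Task

Pick up the machine key by the black grip of its snap hook and press the hook's sprung gate against the near side of the ring on the key stand until the ring is inside the hook and the gate has snapped shut behind it. Then give the hook a gentle tug straight back, about 10 N, to feel that the closed gate holds, and let go so that the key hangs from the ring. Never load the stand with more than 22 N, and leave the other things on the bench where they are.

Things in the scene. Friction and masses are not known exactly. Their poses are not given: they have to be found in the camera images.
- key_grip (a point): centre of the black grip (46 x 24 x 26 mm along x, y, z) of the loose snap hook (130 g), which lies flat on the bench, this centre 13 mm above it. x points from grip to loop, y to the gate's hinge side, z up. The hook's 8 mm steel bars and the gate lie in the plane z = 0 of this frame. A brass key stands out 28 mm behind the grip. 'Grip frame' below means this frame.
- throat (a point): middle of the right entry for the ring: the point x = +79, y = -9 mm of the grip frame, on the line of the shut gate near its free end. A bar that comes in 5 mm or more to the nose side (-y) of it meets the rigid nose; 6 mm or more to the hinge side it jams before the gate can close.
- loop_back (a point): x = +35, y = -9 mm of the grip frame: on the centre line of the loop's back bar, 44 mm behind the throat. The loop's hinge-side bar is centred at y = +26, its nose-side bar at y = -28 mm; the nose ends at x = +79, y = -22.5 mm. So an 8 mm bar inside the loop can go at most 36 mm in from the throat before it rests on the back bar.
- key_hook: the same loose snap hook with grip, gate and key; origin on its underside, 13 mm under the centre of the grip, axes as point key_grip
- gate (a joint): angle of the sprung gate (7 mm bar, 36 mm long, hinge at x = +79, y = +22 mm of the grip frame): 0 shut, on a firm stop, cannot swing outward; grows as its free end is pushed in towards the grip, to 1.15. Spring 0.12 N m at 0, 0.25 N m at 1 rad: a bar pushed in needs 4 to 10 N. A bar entering at the throat slips past its end about 31 mm in, and it snaps shut behind.
- ring_bar (a point): where the near side of the stand's steel ring would be with its arm at mid setting, 215 mm above the bench. The arm is clamped somewhere from 14 mm nearer (-x) to 14 mm farther (+x) than this; how much is not given and must be felt or seen. x points level from ring to post, z up. The ring is rigid, upright in the x-z plane: bar 8 mm thick (upright here), centre 27 mm on, opening 46 mm.
- key_stand: the fixed key stand: round dark foot 100 mm wide, 16 mm high; in its middle a 14 mm post with a sleeve 215 mm up, in which the ring's level arm is clamped fast, towards the robot. The ring and its arm count as part of it. Origin on the bench under the post; x points away from the ring; point ring_bar is at x = -92, z = +215 mm.
- spanner: combination spanner 176 x 28 x 9 mm lying on the bench left of the hook, a bystander; origin at its underside
- nail_box: small carton 73 x 116 x 52 mm behind the key, on the robot's side, a bystander; origin at its underside
- tape_measure: tape measure 70 x 98 x 40 mm near the right edge, a bystander; origin at its underside
Things that resemble listed ones, but are neither listed nor needed, are in the scene too. Leave any green look-alike of the key_hook alone.

How it is judged (in metres and radians):
On the way, in this order (a step that is already met when the one before it is completed fails the run):
1. the ring presses the gate inward (value of joint gate above 0.3 rad and contact force between key_stand and key_hook above 1 N), for 0.05 s.
2. the ring's near side is inside the loop (measured from the arm's mid setting) and the gate has snapped shut (value of joint gate below 0.08 rad and x of ring_bar in the frame of key_grip between 0.027 and 0.088 m and y of ring_bar in the frame of key_grip between -0.024 and 0.022 m and z of ring_bar in the frame of key_grip between -0.015 and 0.015 m), for 0.1 s.
3. a tug back loads the closed gate with over 6 N (value of joint gate below 0.08 rad and x of ring_bar in the frame of key_grip between 0.0575 and 0.088 m and contact force between key_stand and key_hook above 6 N), for 0.1 s.
At the end, for the whole second after the job is handed in: The snap hook, released, hangs from the ring of the key stand: its gate shut (within 0.12 rad), the middle of its grip within 150 mm of point ring_bar and more than 60 mm above the bench, no longer swinging fast (under 0.4 m/s) (value of joint gate below 0.12 rad and distance between key_grip and ring_bar below 0.15 m and height (world z) of key_grip above 0.06 m and linear speed of key_hook below 0.4 m/s); the robot touches nothing.
It fails at once if the stand is loaded with more than 22 N (contact force between key_stand and anything else above 22 N).
It fails at once if the spanner is displaced by more than 30 mm (distance of spanner from where it was at the start of the episode above 0.03 m).
It fails at once if the nail box is displaced by more than 30 mm (distance of nail_box from where it was at the start of the episode above 0.03 m).
It fails at once if the tape measure is displaced by more than 30 mm (distance of tape_measure from where it was at the start of the episode above 0.03 m).
It also fails if it takes over 54 s, if anything falls off the work surface, if the arm or the gripper's body presses on something with over 40 N, if the wrist force passes 120 N, or if a joint passes its speed limit or range.

## Working session

There is one attempt and no reset: what is moved stays moved. The work goes in short steps, each a Python script; the robot and the scene stay as the last script left them, time stands still between calls to the robot, and variables do not carry over. Pictures are saved under pics/ and viewed, at most 10 in all, crops included, and the job is handed in when it is done.

```bash
mkdir -p pics; ls
python3 - <<'E'
from station import robot, fingers, vision, workorder, recognise
import cv2,numpy as np
np.set_printoptions(precision=4,suppress=True)
for n in ["scene","top"]:
    im=vision.grab_frame(n); cv2.imwrite(f"pics/{n}0.png",im[:,:,::-1])
    c=vision.calibration(n); print(n,c)
    for l in ["key_grip","key_hook","key_stand","spanner","nail_box"]:
        print(l,[(np.round(d["rect"],1),round(d["p"],2)) for d in recognise(l,n)[:3]])
c=vision.calibration("wrist");print(c); print(robot.current_time_s(),robot.current_eef_rot())
E
```

```text
pics
scene {'mtx': array([[496.1259,   0.    , 317.8099],
       [  0.    , 496.1259, 192.9469],
       [  0.    ,   0.    ,   1.    ]]), 'extrinsics': array([[-0.5558, -0.831 , -0.021 ,  0.3057],
       [ 0.3843, -0.2792,  0.88  , -0.2761],
       [-0.7371,  0.481 ,  0.4746, -1.2118],
       [ 0.    ,  0.    ,  0.    ,  1.    ]])}
key_grip [(array([305.8, 311.6,  39.6,  38.4]), 0.9), (array([272.3, 241.9,  24.2,  25.1]), 0.69)]
key_hook [(array([275.5, 243.1,  21.4,  19.9]), 0.69), (array([305.6, 310.8,  43.1,  33.3]), 0.64)]
key_stand [(array([308.3, 169.3,  32.6,  63.8]), 0.62)]
spanner [(array([213.2, 266.2,  57.7,  27.2]), 0.53)]
nail_box [(array([279.8, 274.1,  51.2,  43.3]), 0.68)]
top {'mtx': array([[362.1772,   0.    , 312.4806],
       [  0.    , 362.1772, 193.8746],
       [  0.    ,   0.    ,   1.    ]]), 'extrinsics': array([[-0.0206, -0.9998, -0.0058,  0.1059],
       [ 0.9984, -0.0209,  0.0528, -0.4403],
       [-0.0529, -0.0047,  0.9986, -1.1428],
       [ 0.    ,  0.    ,  0.    ,  1.    ]])}
key_grip [(array([280.8, 188.1,  23.4,  42.5]), 0.75), (array([251.2, 278.3,  18.8,  46.4]), 0.58)]
key_hook [(array([252.2, 280.4,  21.9,  43.6]), 0.81), (array([280.4, 190.7,  19.1,  42.4]), 0.72)]
key_stand [(array([350.3, 122.3,  28.8,  46.3]), 0.65)]
spanner [(array([221.5, 183.7,  53. ,   9.7]), 0.49)]
nail_box [(array([257.6, 235.1,  35.6,  23. ]), 0.58)]
{'mtx': array([[309.7069,   0.    , 318.471 ],
       [  0.    , 309.7069, 197.4578],
       [  0.    ,   0.    ,   1.    ]]), 'T_tool_cam': array([[-0.0004,  0.9598,  0.2808,  0.0722],
       [ 1.    ,  0.0004, -0.0001, -0.0005],
       [-0.0002,  0.2808, -0.9598, -0.1237],
       [ 0.    ,  0.    ,  0.    ,  1.    ]])}
0.6 [179.9976   0.0012 158.7038]
```

Run:
```python
import cv2,numpy as np
t=cv2.imread("pics/top0.png");s=cv2.imread("pics/scene0.png")
a=cv2.resize(t[80:320,190:430],(600,600),interpolation=cv2.INTER_CUBIC)
cv2.imwrite("pics/t1.png",a)
b=cv2.resize(s[110:350,170:410],(600,600),interpolation=cv2.INTER_CUBIC)
cv2.imwrite("pics/s1.png",b)
```

```text
(no output)
```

View pics/t1.png

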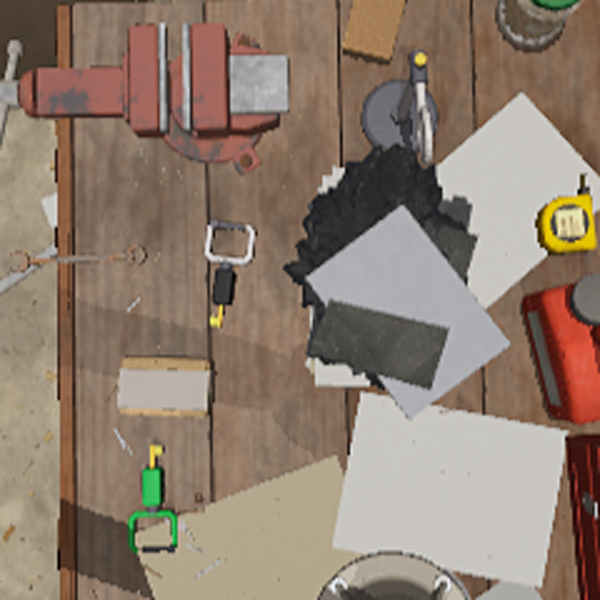

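View pics/s1.png

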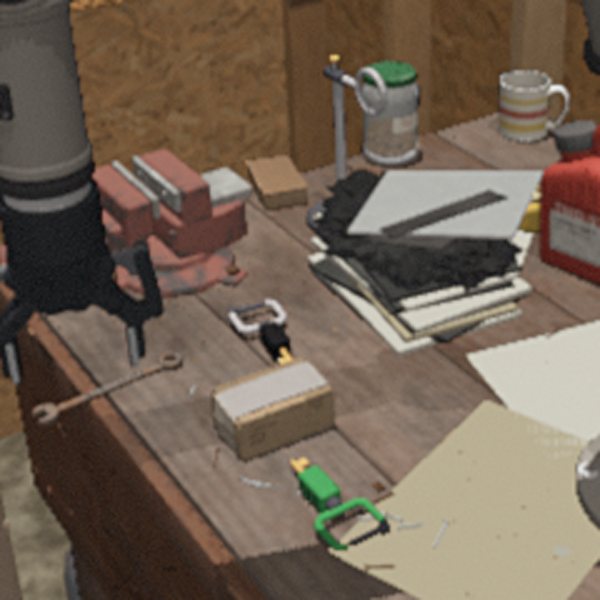

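The top view shows the black hook with its grip at crop (223,287), loop at (231,241) and key at (217,317). The ring is at about (427,135) and the post top at (420,60). The scene view shows the ring upright on the post, above a stack of papers. The green look-alike lies nearer the robot.

```bash
cat > h.py <<'E'
from station import robot, fingers, vision, workorder, recognise
import cv2,numpy as np
from scipy.spatial.transform import Rotation as R
np.set_printoptions(precision=4,suppress=True)
def ray(n,uv,pose=None):
    c=vision.calibration(n);K=c["mtx"];x=(uv[0]-K[0,2])/K[0,0];y=(uv[1]-K[1,2])/K[1,1]
    if n=="wrist":
        r=np.hypot(x,y);s=np.sin(r)/max(r,1e-9);d=np.array([x*s,-y*s,-np.cos(r)])
        T=tool(*pose)@c["T_tool_cam"]
    else: d=np.array([x,-y,-1.]);T=np.linalg.inv(c["extrinsics"])
    d=T[:3,:3]@d; return T[:3,3],d/np.linalg.norm(d)
def tool(p,o):
    T=np.eye(4);T[:3,:3]=R.from_euler("xyz",o,degrees=True).as_matrix();T[:3,3]=p;return T
def atz(n,uv,z,pose=None):
    o,d=ray(n,uv,pose);return o+d*(z-o[2])/d[2]
def proj(n,P,pose=None):
    c=vision.calibration(n);K=c["mtx"]
    E=c["extrinsics"] if n!="wrist" else np.linalg.inv(tool(*pose)@c["T_tool_cam"])
    q=E[:3,:3]@P+E[:3,3];q=np.array([q[0],-q[1],-q[2]])
    if n=="wrist":
        r=np.hypot(q[0],q[1]);t=np.arctan2(r,q[2]);q=q[:2]/max(r,1e-9)*t
    else:q=q[:2]/q[2]
    return q*K[0,0]+K[:2,2]
def tri(rays):
    A=sum(np.eye(3)-np.outer(d,d) for o,d in rays);b=sum((np.eye(3)-np.outer(d,d))@o for o,d in rays)
    return np.linalg.solve(A,b)
def pose(): return np.array(robot.current_tool_pos()),np.array(robot.current_eef_rot())
def snap(name):
    p=pose();im=vision.grab_frame("wrist");cv2.imwrite(f"pics/{name}.png",im[:,:,::-1]);return p,im
E
python3 - <<'E'
from h import *
f=lambda u,v:(u/2.5+190,v/2.5+80)
g=lambda u,v:(u/2.5+170,v/2.5+110)
G=atz("top",f(223,287),.02);L=atz("top",f(231,241),.013);k=atz("top",f(217,318),.013)
print("grip",G,"loop",L,"key",k,"yaw",np.degrees(np.arctan2(*(L-k)[1::-1])))
print("grip rect",atz("top",(280.8,188.1),.013),atz("scene",g(275,340),.02))
print("foot",atz("top",f(400,117),.016))
for a,b in [((420,60),(335,60)),((427,140),(369,90))]:
    print(tri([ray("top",f(*a)),ray("scene",g(*b))]))
print("boxes nail",atz("top",f(165,390),.052), "span",atz("top",f(20,262),.0),atz("top",f(137,254),.0))
E
```

```text
grip [0.4412 0.2022 0.02  ] loop [0.5002 0.1917 0.013 ] key [0.4022 0.2111 0.013 ] yaw -11.207424302862213
grip rect [0.4629 0.1974 0.013 ] [0.4302 0.2097 0.02  ]
foot [ 0.655 -0.028  0.016]
[ 0.6634 -0.028   0.2317]
[ 0.5842 -0.032   0.2158]
boxes nail [0.3147 0.2721 0.052 ] span [0.4801 0.4661 0.    ] [0.4873 0.3146 0.    ]
```

Run:
```python
from h import *
robot.move_to([0.44,0.203,0.20],[180,0,-11])
p,im=snap("w1");print(p,robot.current_joint_positions(),robot.current_time_s())
for P in [(.4412,.2022,.02),(.5002,.1917,.013)]: print(proj("wrist",np.array(P),p))
for l in ["key_grip","key_hook"]: print(recognise(l,"wrist")[:2])
```

```text
(array([0.4398, 0.204 , 0.2001]), array([-179.9684,    0.0058,  -10.8789])) [ -55.9658   13.446    34.8543  101.9643   -8.3167   67.1476 -119.4728] 2.4417
[319.7515 178.2794]
[318.9185 118.1298]
[{'rect': [318.4, 159.9, 59.8, 129.2], 'p': 0.68}]
[{'rect': [316.8, 159.9, 62.5, 130.7], 'p': 0.62}]
```

View pics/w1.png

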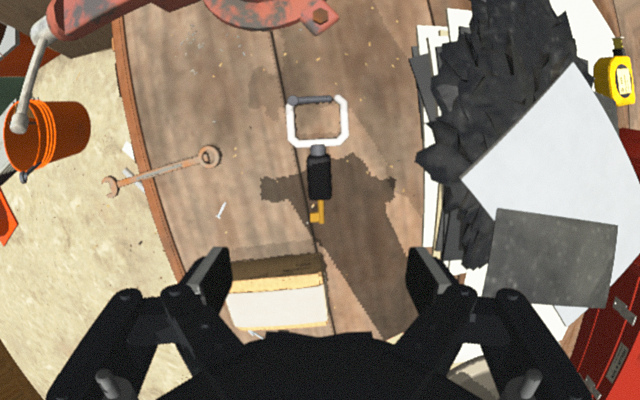

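The wrist view shows the hook clearly: grip at (320,174), loop bars at columns 292 (hinge side) and 346, gate along row 99 with its hinge on the left. The nail box is at the bottom, behind the key.

Run:
```python
from h import *
p=(np.array([0.4398,.204,.2001]),np.array([-179.9684,.0058,-10.8789]))
im=cv2.imread("pics/w1.png")
hsv=cv2.cvtColor(im,cv2.COLOR_BGR2HSV);m=np.zeros(im.shape[:2],np.uint8)
m[158:199,300:340]=(im[158:199,300:340].max(2)<45)
n,l,s,c=cv2.connectedComponentsWithStats(m);i=1+s[1:,4].argmax();print(s[i],c[i]);
pts=np.argwhere(l==i)[:,::-1].astype(np.float32);print(cv2.minAreaRect(pts))
w=(im[88:152,280:356].min(2)>150);ys,xs=np.where(w);print("white cols",np.where(w[25:45].any(0))[0]+280)
G=atz("wrist",c[i],.026,p)
a=atz("wrist",(292,122),.013,p);b=atz("wrist",(346,122),.013,p);k=atz("wrist",(318,205),.013,p)
print(G,a,b,"mid",(a+b)/2,k); d=(a-b)[:2];print("sep",np.linalg.norm(d),"yaw",np.degrees(np.arctan2(d[1],d[0]))-90)
d=(a+b)/2-G;print("yaw2",np.degrees(np.arctan2(d[1],d[0])))
```

```text
[307 161  25  38 793] [319.4111 180.6936]
((319.0452575683594, 179.9502410888672), (37.00568771362305, 23.211793899536133), 87.27368927001953)
white cols [286 287 288 289 290 291 292 293 294 340 341 342 343 344 345 346 347 348]
[0.4402 0.2028 0.026 ] [0.5017 0.2188 0.013 ] [0.4915 0.1659 0.013 ] mid [0.4966 0.1924 0.013 ] [0.4117 0.2097 0.013 ]
sep 0.053828887076984876 yaw -10.88309586254627
yaw2 -10.49357118928241
```

Run:
```python
from h import *
p=(np.array([0.4398,.204,.2001]),np.array([-179.9684,.0058,-10.8789]))
u=np.array([np.cos(np.radians(-8)),np.sin(np.radians(-8))])
b=atz("wrist",(317,143),.013,p)[:2];g=atz("wrist",(314,99.5),.013,p)[:2]
print(b,g,np.linalg.norm(g-b),b-35*u/1e3,g-79*u/1e3)
G=np.r_[(b-35*u/1e3+g-79*u/1e3)/2,0];G=np.r_[(G[:2]+[.4402,.2028])/2,0];print(G)
o=[180,0,-8]
fingers.gripper_to(0.7,40)
robot.move_to([G[0],G[1],.08],o)
robot.line_to([G[0],G[1],.0195],o,velocity=.08,f_stop=8)
print(pose());fingers.gripper_to(0.0,60);print(robot.current_finger_gap(),robot.current_gripper_force())
robot.line_to([G[0],G[1],.25],o,velocity=.15)
print(pose(),robot.current_contact_force(),robot.current_time_s())
T=[0.46,-.036,.29]
robot.move_to([G[0],G[1],.29],[180,0,2])
robot.move_to(T,[180,0,2])
p,im=snap("w2");print(p,robot.current_joint_positions(),robot.current_time_s())
```

```text
[0.476  0.1984] [0.5195 0.193 ] 0.04389064478752352 [0.4413 0.2032] [0.4413 0.204 ]
[0.4407 0.2032 0.    ]
(array([0.4413, 0.2033, 0.0199]), array([-179.9676,   -0.0484,   -8.0077]))
0.2675582574677032 60.36638259887695
(array([0.4402, 0.203 , 0.2491]), array([179.9247,   0.0867,  -8.0033])) [ 0.2058  0.2368 -1.4064] 6.4833
(array([ 0.4599, -0.0338,  0.2893]), array([-179.9283,    0.0746,    2.1429])) [-39.3111   7.1457  46.5329  96.4572  -5.3232  78.7355 -79.7197] 7.7667
```

View pics/w2.png

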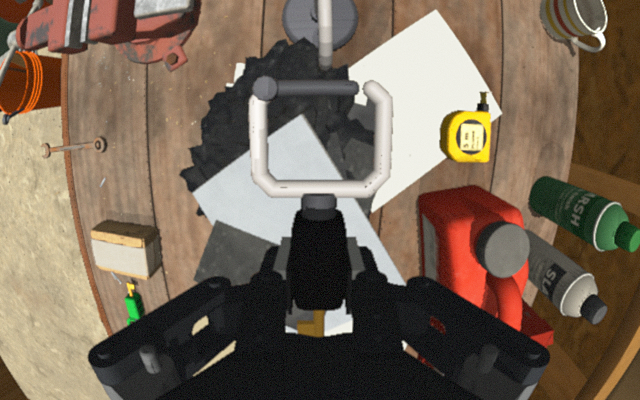

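The hook is gripped straight: loop bars at columns 257 and 384, gate along row 88 (hinge left), back bar at row 187. The ring is seen edge-on at the top, around column 325. I'll look from above the ring next.

Run:
```python
from h import *
p=(np.array([0.4599,-.0338,.2893]),np.array([-179.9283,.0746,2.1429]))
Ti=np.linalg.inv(tool(*p))
for uv in [(258,135),(384,135),(320,187),(320,88),(265,88)]:
    q=atz("wrist",uv,p[0][2]-.0065,p);print(uv,(Ti@np.r_[q,1])[:3]*1e3)
robot.move_to([.515,-.034,.38],[180,0,2])
p,im=snap("w3");print(p,robot.current_time_s())
for P in [(.584,-.032,.215),(.66,-.028,.23)]: print(proj("wrist",np.array(P),p))
```

```text
(258, 135) [ 59.7075 -25.5731   6.4543]
(384, 135) [59.752  27.8985  6.3873]
(320, 187) [36.841   0.7209  6.4511]
(320, 88) [79.1471  0.7043  6.3961]
(265, 88) [ 79.6101 -22.1954   6.4241]
(array([ 0.5154, -0.0323,  0.3795]), array([179.9625,   0.0619,   2.1743])) 8.3167
[320.7689 111.1641]
[319.5992  26.9644]
```

View pics/w3.png

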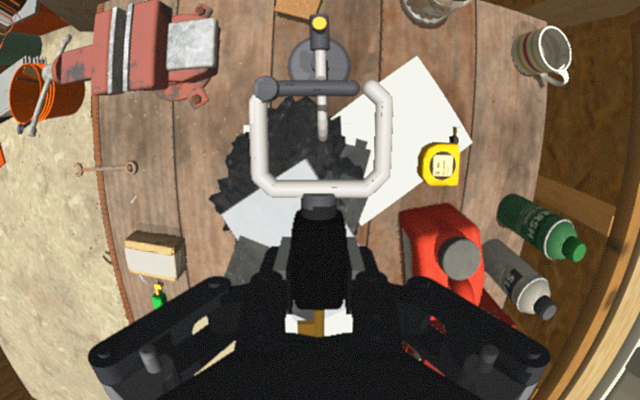

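The ring's bar is edge-on at column ~322, its near end at row ~139, the arm at (321,60) and the post top at (320,22).

Run:
```python
from h import *
p=(np.array([0.5154,-.0323,.3795]),np.array([179.9625,.0619,2.1743]))
im=cv2.imread("pics/w3.png")
for r in [58,66,72,100,105,110,115,120,125,130,134,137,139,141,143]:
    print(r,im[r,312:333].max(1))
for uv,z in [((322,139),.215),((321.5,105),.245),((321,65),.215),((320,22),.232)]: print(uv,atz("wrist",uv,z,p))
```

```text
58 [116 101 108 153 202 225 233 242 246 240 228 218 189 154 120 116 118 118
 121 115 123]
66 [ 94 110 111 149 192 224 231 241 246 241 231 223 201 156  80  64 103 121
 120 125 112]
72 [125 119 108 137 189 222 229 240 248 243 235 228 208 163  86  64 102 121
 121 123 119]
100 [ 73  95 104 114 115 150 206 228 235 243 242 233 223 195 139 105 106 115
 112 120 115]
105 [ 60  53  57  46  51  79 116 127 136 137 140 132 124 117 109 108 109 110
 108 112 111]
110 [ 60  55  54  50  59  81 114 123 125 138 131 124 101  94  93  90 104 105
 107 106 110]
115 [ 62  67  62  58  65 120 184 212 228 236 234 231 225 202 149 116  99  97
  95  93 101]
120 [ 55  52  55  51  57 102 159 197 214 221 223 221 213 198 174 120  62  46
  64  96  77]
125 [ 60  55  59  56  63 112 164 188 203 218 220 217 208 196 176 123  72  44
  50  48  44]
130 [ 44  50  49  44  49  79 127 158 175 182 189 187 171 167 156 113  61  45
  43  46  48]
134 [ 57  48  48  51  52  76 115 149 175 181 181 181 176 163 136  93  63  49
  42  55  49]
137 [ 54  56  54  51  57  65  93 117 130 141 142 140 129 125 112  80  60  46
  55  50  38]
139 [ 44  51  53  49  50  47  63 100 125 136 135 133 133 118  83  58  51  45
  51  53  48]
141 [48 49 52 54 53 48 45 58 71 80 93 90 80 59 49 45 53 54 48 47 42]
143 [48 50 50 52 50 53 56 61 56 60 58 54 55 55 53 55 49 51 48 55 39]
(322, 139) [ 0.5581 -0.0342  0.215 ]
(321.5, 105) [ 0.5893 -0.0322  0.245 ]
(321, 65) [ 0.6272 -0.0306  0.215 ]
(320, 22) [ 0.6642 -0.0282  0.232 ]
```

```bash
cat >> h.py <<'E'
psi=np.radians(3.0);ux=np.array([np.cos(psi),np.sin(psi),0]);uy=np.array([-ux[1],ux[0],0])
B=np.array([.561,-.0343,.215]);O=[180,0,3.0]
def tcp(bx,by,dz=0): # TCP so that the bar sits at (bx,by) mm of the grip frame
    return B-(bx+1)/1e3*ux-by/1e3*uy+np.array([0,0,.0065+dz])
def bar():
    d=B-np.array(robot.current_tool_pos());return np.array([d@ux*1e3-1,d@uy*1e3,d[2]*1e3+6.5])
E
python3 - <<'E'
from h import *
robot.line_to(tcp(125,-8.5,.15),O)
robot.line_to(tcp(125,-8.5),O)
robot.pause(.3);print(bar(),pose())
e=bar()-np.array([125,-8.5,0]);print(e)
robot.line_to(tcp(112+e[0],-8.5-e[1],e[2]/1e3),O,velocity=.05)
robot.pause(.3);print(bar(),pose(),robot.current_contact_force(),robot.current_time_s())
p,im=snap("w4")
E
```

```text
[124.6797  -8.4933  -0.448 ] (array([ 0.435 , -0.0324,  0.2219]), array([-179.9862,   -0.0588,    3.005 ]))
[-0.3203  0.0067 -0.448 ]
[111.8236  -8.4827   0.4373] (array([ 0.4479, -0.0317,  0.2211]), array([-179.989 ,    0.0044,    2.9952])) [ 0.0443  0.6017 -1.5444] 11.175
```

View pics/w4.png

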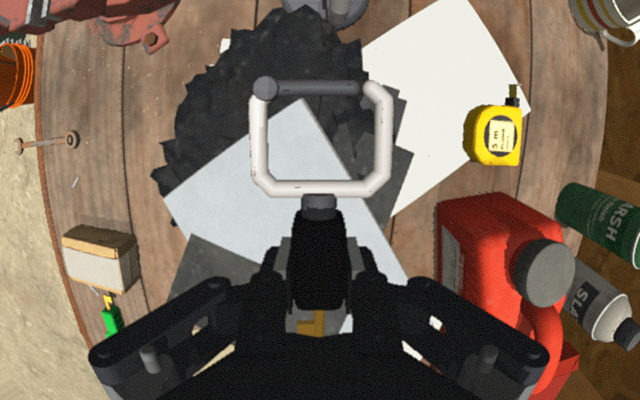

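Run:
```python
from h import *
p2=(np.array([0.4599,-.0338,.2893]),np.array([-179.9283,.0746,2.1429]))
p3=(np.array([0.5154,-.0323,.3795]),np.array([179.9625,.0619,2.1743]))
p4=(np.array([0.4479,-.0317,.2211]),np.array([-179.989,.0044,2.9952]))
for n,p in (("w2",p2),("w3",p3),("w4",p4)): print(n,proj("wrist",B,p),proj("wrist",B-.004*ux,p),proj("wrist",B+.027*ux+[0,0,.027],p),proj("wrist",np.array([.595,-.032,.215]),p),proj("wrist",np.array([.664,-.028,.23]),p))
print(atz("wrist",(325,69),.19,p2),atz("wrist",(325,69),.215,p2),tri([ray("wrist",(325,69),p2),ray("wrist",(322,141),p3)]))
im=cv2.imread("pics/w2.png")
for r in [40,50,60,64,66,68,70,72,75]: print(r,im[r,314:338].max(1))
```

```text
w2 [325.3296  61.495 ] [325.4276  67.6226] [325.5108   8.3158] [323.6156  11.2319] [321.3043 -86.4373]
w3 [322.2976 135.8801] [322.353  140.1425] [322.2878 106.6605] [321.2334  99.3347] [319.7768  22.7585]
w4 [338.7637  11.3157] [338.8327  19.9907] [342.3943 -74.5516] [336.6368 -55.613 ] [ 334.4462 -170.0914]
[ 0.5594 -0.0346  0.19  ] [ 0.5561 -0.0343  0.215 ] [ 0.5561 -0.0342  0.2146]
40 [113 114 110 109 105 133 161 181 191 200 204 203 203 206 197 189 181 154
 124 100 106 112 105 109]
50 [ 49  44  52  43  65 113 137 150 161 160 165 173 172 164 162 157 147 130
  95  53  49  50  69 102]
60 [ 55  50  45  46  63  97 112 114 121 124 128 132 120 122 121 112 113 106
  99 105 104 110 108 106]
64 [ 56  51  53  46  52  79  84  95 107 118 123 122 125 120 115 103  89  88
  93 108 108 105 105 101]
66 [ 56  54  44  40  50  61  74  69  82  85  85  93  88  85  76  75  70  68
  85 101 102 104 109 101]
68 [52 56 44 51 48 43 59 73 78 77 74 81 84 79 77 54 51 41 59 65 67 61 70 70]
70 [55 58 59 48 45 38 45 48 49 57 61 63 63 54 47 42 47 47 54 48 47 45 46 42]
72 [57 58 57 47 51 47 44 47 40 37 45 37 43 49 54 49 52 51 50 42 48 50 47 42]
75 [55 53 47 50 43 44 44 40 40 40 35 43 52 53 51 57 53 48 49 42 39 47 42 44]
```

The w4 view has the ring just at the top edge, and the pose agrees with the triangulation from w2 and w3. Next: feel for contact with the gate.

Run:
```python
from h import *
p=np.array(robot.current_tool_pos())
robot.line_to(tcp(98,-8.5,-.0004),O,velocity=.03);robot.pause(.2)
f0=np.array(robot.current_contact_force());print(bar(),f0)
e=bar()[1]+8.5
hit=robot.line_to(tcp(74,-8.5-e,-.0004),O,velocity=.015,f_stop=2.5)
print(hit,bar(),np.array(robot.current_contact_force())-f0,robot.current_time_s())
```

```text
[98.1671 -8.5025  0.4404] [-0.0558  0.2377 -1.3348]
True [87.4291 -8.6914  1.4368] [-0.6935  0.7431 -0.6533] 12.925
```

Run:
```python
from h import *
f0=np.array([-.06,.24,-1.33])
for x in (76,66,58,52,48.5,46.5):
    hit=robot.line_to(tcp(x,-8.5,-.0004),O,velocity=.03,f_stop=11)
    f=np.array(robot.current_contact_force())-f0
    print(x,hit,bar(),f,robot.current_time_s())
    if hit: break
```

```text
76 False [77.6312 -8.5776  1.4909] [-4.898  -0.389  -1.9121] 13.475
66 False [67.7232 -9.3588  1.5026] [-5.1807  0.4991 -0.9501] 13.9583
58 False [ 59.1386 -10.6166   1.4421] [-5.1571  1.6181  0.1495] 14.375
52 False [50.3865 -8.099  -0.2352] [-0.1205  0.0094 -0.0961] 14.725
48.5 False [47.9525 -8.1622  0.1369] [-0.0966 -1.2577 -0.3022] 14.9917
46.5 False [46.3614 -8.4607  0.3947] [ 0.0767  0.748  -0.5767] 15.2417
```

Run:
```python
from h import *
robot.pause(.2);f0=np.array(robot.current_contact_force())
hit=robot.line_to(tcp(66,-8.5),O,velocity=.04,f_stop=6);print(hit,bar())
x=68.
while x<84:
    hit=robot.line_to(tcp(x,-8.5),O,velocity=.02,f_stop=9)
    f=np.array(robot.current_contact_force())-f0;print(x,hit,bar(),f)
    if f[0]>9 or hit: break
    x+=1.0
for _ in range(3):
    robot.pause(.15);print(bar(),np.array(robot.current_contact_force())-f0)
print(robot.current_time_s());snap("w5")
```

```text
False [65.944  -8.6481 -0.1407]
68.0 False [67.9859 -8.4847  0.0277] [ 0.3229 -0.023  -0.6921]
69.0 False [68.9989 -8.4679  0.023 ] [ 0.3723 -0.322  -0.3387]
70.0 False [70.0501 -8.4828 -0.001 ] [-0.7349 -0.4141  0.1089]
71.0 False [71.0643 -8.524   0.019 ] [-0.7702 -0.1946 -0.1252]
72.0 False [72.0399 -8.5021 -0.0175] [-0.1387 -0.4376  0.7314]
73.0 False [72.4025 -8.497  -0.2429] [1.3548 0.0107 0.485 ]
74.0 False [72.6472 -8.494  -0.3561] [ 4.5601 -0.5482 -1.8888]
75.0 False [72.7803 -8.5067 -0.4411] [ 7.8143 -0.3777 -3.7137]
76.0 False [72.7054 -8.4793 -1.4384] [6.0213 0.1259 0.6443]
77.0 False [72.8499 -8.466  -1.6764] [ 8.0143  0.3155 -1.0412]
78.0 False [72.9803 -8.4845 -1.7846] [10.6414 -0.5341 -1.3522]
[72.9673 -8.4599 -1.7738] [11.1939 -1.182  -2.2593]
[72.9843 -8.4802 -1.7634] [11.7489 -0.4965 -2.3441]
[72.96   -8.4784 -1.7813] [11.1764 -0.2456 -2.2798]
19.2833
```

View pics/w5.png

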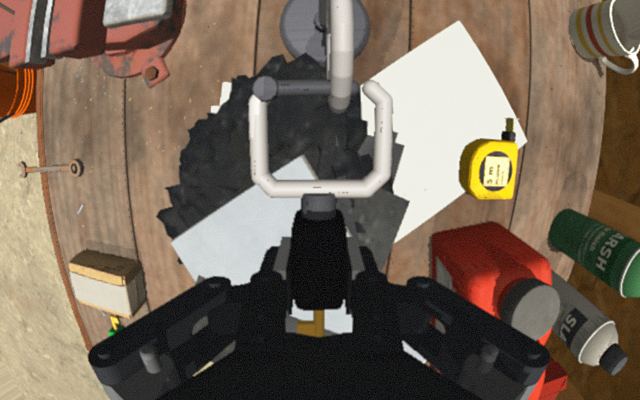

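The ring is inside the loop with the gate shut behind it, resting on the gate near (338,95). The tug reads a steady 11 N. I'll relax it, tilt the hook down around the ring centre to reduce the drop, and release.

```bash
cat >> h.py <<'E'
def tilted(phi,bx=66,by=-8.5):
    a=np.radians(phi);M=R.from_rotvec(-a*uy)*R.from_euler("xyz",O,degrees=True)
    C=B+.027*ux;pt=C+.027*(-np.cos(a)*ux-np.sin(a)*np.array([0,0,1]))
    return pt-M.apply(np.array([bx+1,-by,6.5])/1e3),M.as_euler("xyz",degrees=True)
E
python3 - <<'E'
from h import *
robot.line_to(tcp(66,-8.5),O,velocity=.03);robot.pause(.2)
f0=np.array(robot.current_contact_force());print(bar(),f0)
for a in (50,45,40,35,30):
    q=robot.inverse_kinematics(*tilted(a));print(a,q)
    if q is not None: break
for s in range(8,a+1,7):
    try: hit=robot.line_to(*tilted(s),velocity=.05,f_stop=7)
    except robot.PlanningError as ex: print(ex);break
    print(s,hit,np.array(robot.current_contact_force())-f0)
    if hit: break
print(pose(),robot.current_time_s())
E
```

```text
[66.353  -8.436   0.1044] [-0.8884  0.8282 -1.2769]
50 [ 61.7356   9.4815 -58.6864 141.6596 178.7847  16.2013 101.4642]
8 False [ 1.0879 -0.9461  0.6146]
15 False [ 2.2768 -1.111  -0.0125]
22 False [-0.0578 -0.9758 -0.2126]
29 False [ 1.1957 -1.501   0.2478]
36 False [ 0.7994 -0.004   0.627 ]
the arm cannot follow that straight line within its joint ranges
(array([ 0.5088, -0.0286,  0.1658]), array([179.975 , -35.9894,   3.0093])) 22.0333
```

Run:
```python
from h import *
print(robot.line_to(*tilted(36,71.5),velocity=.03,f_stop=5))
fingers.gripper_to(0.65,20);robot.pause(.5)
p,o=pose();M=R.from_euler("xyz",o,degrees=True)
print(robot.current_contact_force(),robot.current_time_s())
print(robot.line_to(p-M.apply([.0,0,.12]),velocity=.1,f_stop=6),robot.current_contact_force())
p=np.array(robot.current_tool_pos());print(p)
robot.line_to(p+[-.05,0,.03],velocity=.1);robot.pause(1.5)
im=vision.grab_frame("scene");cv2.imwrite("pics/s6.png",cv2.resize(im[90:290,220:420,::-1],(600,600),interpolation=cv2.INTER_CUBIC))
print(robot.current_time_s())
```

```text
False
[-0.3973  0.5753 -0.9359] 23.2833Traceback (most recent call last):
  File "<stdin>", line 6, in <module>
station.PlanningError: the arm cannot follow that straight line within its joint ranges
```

Run:
```python
from h import *
im=vision.grab_frame("scene");a=cv2.resize(im[90:290,220:420,::-1],(400,400),interpolation=cv2.INTER_CUBIC)
b=cv2.resize(snap("w6")[1][:,:,::-1],(400,250));c=np.zeros((400,800,3),np.uint8);c[:,:400]=a;c[:250,400:]=b;cv2.imwrite("pics/s6.png",c)
print(robot.current_joint_positions(),robot.current_time_s())
```

```text
[-44.0279  -3.815   47.4886 134.4388  -6.8442  12.4719 -76.4861] 23.3833
```

View pics/s6.png

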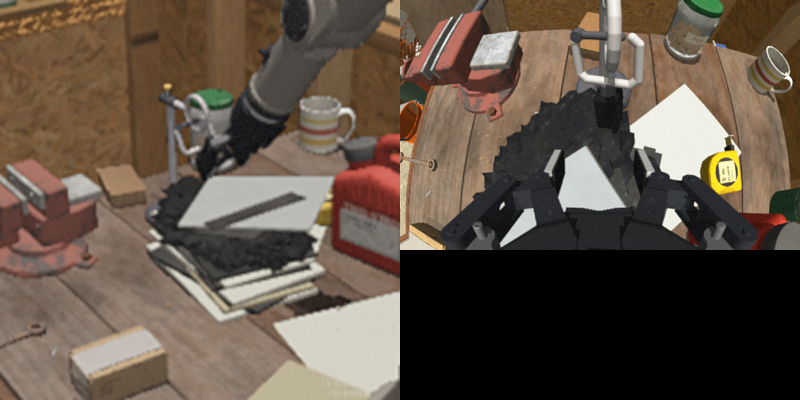

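The hook hangs from the ring ahead of the open fingers. I'll back away while straightening the wrist.

Run:
```python
from h import *
p=np.array(robot.current_tool_pos())
for d,z,t in [(.09,.0,15),(.09,.03,15),(.06,.02,20),(.09,.06,0),(.05,.03,25)]:
    o=(R.from_rotvec(-np.radians(t)*uy)*R.from_euler("xyz",O,degrees=True)).as_euler("xyz",degrees=True)
    try: print(d,z,t,robot.line_to(p-d*ux+[0,0,z],o,velocity=.08,f_stop=6));break
    except robot.PlanningError as ex: print(ex)
robot.pause(1.5);print(pose(),robot.current_contact_force())
im=vision.grab_frame("scene");a=cv2.resize(im[90:290,220:420,::-1],(400,400),interpolation=cv2.INTER_CUBIC)
b=cv2.resize(snap("w7")[1][:,:,::-1],(400,250));c=np.zeros((400,800,3),np.uint8);c[:,:400]=a;c[:250,400:]=b;cv2.imwrite("pics/s7.png",c)
print(robot.current_time_s())
```

```text
0.09 0.0 15 False
(array([ 0.4134, -0.0335,  0.1618]), array([179.9983, -14.9981,   3.0028])) [-0.5724 -0.3201 -0.4777]
26.2583
```

View pics/s7.png

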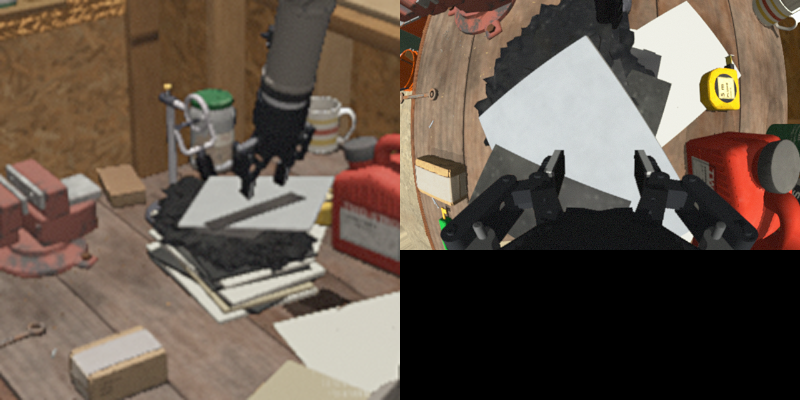

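The hook hangs from the ring, clear of the gripper.

```bash
python3 -c "
from h import *
robot.pause(5);print(workorder.close_job(),robot.current_time_s())"
```

```text
the job is handed in; nothing more can be done
the job is handed in; nothing more can be done
```

The key hangs from the ring: the gate snapped shut behind it, held a tug of about 11 N, and was released clear of the gripper; the job is handed in, but the judge returned no verdict.

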